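# Lay the finished module down in the green bay

### The arm

A 6-joint arm with a two-finger parallel gripper is mounted at the origin on the work surface. World frame = base frame: x ahead of the robot, y to its left, z up, the work surface at z = 0. Lengths are in mm, angles in degrees, forces in N, time in s.
With the tool pointing down it reaches from about 375 to 900 mm from the base axis. Payload 3.1 kg.
Tool frame: the origin (TCP) lies midway between the tips of the shut fingers; the grasp point (between the pads) lies 19 mm behind it; x points along the fingers, y is the direction in which the jaws open and shut, and the axes are right-handed (so a half turn about x gives the same grasp; the last joint's range is limited). The gripper opens to 87 mm and grips with 3 to 60 N. Pads are 19 mm wide; open, the fingers measure 117 mm over their backs; the gripper's body (75 mm by 190 mm) begins 51 mm behind the grasp point.
Start: joints at [-84.196, 30.224, 82.088, -0, 67.689, -10.227], TCP at [172.626, -600.664, 222.548] pointing down, gripper open.
Joint ranges: [-176.69, 176.69], [-43.24, 126.21], [12.49, 139.97], [-82, 262], [0, 151.66], [-163.58, 163.58]. Speed limits (degrees/s): [159.86, 159.86, 180, 180, 180, 180].

### API

Orientations are given as a 3x3 rotation matrix whose columns are the frame's x, y, z axes.
In Python, from bench import manip gives the robot as it stands. The module is installed in compiled form; this text tells all that it offers.
- The arm moves only by the tool jog_arm, never from a script. Its argument "increments" is a list of rows, each a list of 3 entries, a list of its own where there are three numbers: the opening, from 0 (shut) to 1 (fully open), then the shift along the tool's x, y, z in cm, then the turn, a rotation vector about the tool's x, y, z in degrees. In form: [[claw, [tx, ty, tz], [rx, ry, rz]], ...]. A call has 1 to 12 rows; each row shifts and turns the pose as measured when the row begins, along the tool's axes as they then stand; what a row does not reach is not made up. A row lasts 1/12 s, in which the tool goes at most 41.7 mm and 7.16 degrees, less where a joint would pass 70% of its speed; a pose out of reach is approached as far as the arm can. A call with a gripper value outside its range is refused whole. The fingers move at their own pace and stop on an object; "force" is the grip in N (left out, the last holds). Time passes only in rows, so rows that do not move let the fingers close. It gives the time, the measured TCP pose, the force and the opening at its end, in the units of the state.
- manip.sense(): the state, without advancing time (a new reading comes with each control period).
- manip.capture(name): name is "scene" or "top" or "wrist"; returns (picture, depth): 384x512x3 uint8, blue, green, red; 384x512 float32, mm along the optical axis (not along the pixel's ray), 0 where there is no reading.
- manip.camera_params(name): a dict with "camera_matrix" (3x3 intrinsics, pixels), "pose" (4x4, takes a point from camera to world coordinates); the wrist camera has in their place "tool_from_camera" (4x4, takes a point from camera to tool coordinates, whose origin is the TCP and whose axes are the tool frame's). Camera axes: x right, y down, z forward; pixel columns grow to the right and rows downward; lengths in mm; the calibration is good to about 2 mm. A picture is of the moment at which its call begins: read the wrist's pose just before it. camera_params takes no time and is no camera call.
- manip.finish_job(): hands the job in, once; it reports no verdict.
The state is a dict: "t": time; "q": joint angles; "qvel": joint speeds; "tau": joint torques, N m; "position": TCP position; "tool_rot": TCP orientation; "ft_force": force on the tool from outside, world axes, zero at the start; "wrist_torque": the same for the moment, N m; "gripper_width": finger opening in mm.
Only numpy, scipy, OpenCV 4.12 (cv2) and the standard library are available. Lean on these libraries where they do the work, as an engineer would, in place of code of your own. Each camera call takes 0.05 s, during which the arm holds its last target. There are 200 camera calls.

### The job

The blue power-supply module stands on end between two taped bays on the bench mat. Tip it over with a fingertip push so that it falls towards the green bay, and nudge it along the mat as needed until it lies flat on its broad face, wholly inside the green tape outline. Only push it, gently: do not grip, squeeze or lift it, keep it out of the red bay, and leave everything else where it is.

Things in the scene. Friction and masses are not known exactly. Their poses are not given: they have to be found in the camera images.
- module: The blue power-supply module, a rigid box 65 wide (own x), 38 thick (own y) and 130 tall (own z), 0.2 to 0.42 kg, standing loose on end on the mat (its own z up). Origin: centre of its underside (its foot end). Pushed on a broad face (along own y) in its top third it tips about the far bottom edge, and falls by itself past about 17 degrees; pushed low it slides.
- module_mid (a point): Centre of the blue module, 65 above its origin along its own z; axes as the module's. Own y points roughly along the line of the bays. The module starts about 8 to 31 short of each bay's tape, so once tipped its foot end still lies short of the bay, and it needs a push of about 50 lengthwise on its foot end to be centred.
- foot_a (a point): Point on the blue module: middle of the narrow edge (mid-thickness) at its foot end, at own x = -32.5, own z = 0.
- foot_b (a point): Point on the blue module: middle of the narrow edge (mid-thickness) at its foot end, at own x = +32.5, own z = 0.
- top_a (a point): Point on the blue module: middle of the narrow edge (mid-thickness) at its top end, at own x = -32.5, own z = 130.
- top_b (a point): Point on the blue module: middle of the narrow edge (mid-thickness) at its top end, at own x = +32.5, own z = 130.
- green_bay: Bay marked by a flat outline of bright green tape on the mat, 1 thick, nothing to bump into. Outer outline 130 (own x) by 190 (own y), tape 10 wide, so 110 x 170 within the tape. Origin: its centre, on the mat's surface, 2 above the bench; own y runs lengthwise, along the line between the two bays. It may lie on either side of the module (left or right).
- red_bay: The same outline in red tape, on the module's other side, centre 270 from the green bay's centre. Axes as the green bay's.
- mat: Fixed dark grey bench mat 300 (own x) by 500 (own y), 2 thick; origin at the centre of its underside, on the bench. The two bays' centres lie on its own y axis, 135 to either side of its centre; the module stands near its centre.
- flux_jar: Bystander, loose, leave alone: small amber jar, 38 diameter, 55 tall, standing on the mat near its far long edge. Origin at the centre of its underside.
- spool: Bystander, loose, leave alone: grey spool of wire, 48 diameter, 40 tall, standing on the mat near the edge nearer the robot. Origin at the centre of its underside.
- board: Bystander, loose, leave alone: small green circuit board, 55 x 90 x 4, lying on the mat near its far edge. Origin at the centre of its underside.
- tweezers: Bystander, loose, leave alone: steel tweezers, about 120 long, 7 high, lying on the mat near the edge nearer the robot. Origin at the centre of its underside.
- screwdriver: Bystander, loose, leave alone: yellow-handled screwdriver, 170 long, lying on the bench to the right of the mat. Origin at the middle of its length.
- parts_tray: Bystander, loose, leave alone: blue divided tray, 140 x 100 x 30, on the bench to the right of the mat. Origin at the centre of its underside.
- grey_module: Bystander, loose, leave alone: bare aluminium module of the same shape as the blue one, standing on the bench to the left of the mat; not to be used. Origin at the centre of its underside.
Not all that is in view belongs to the job. There is more than one size of the module; the one meant has the size given above.

How it is judged:
By the outcome, as a careful person would: the job done as asked, in the order asked, and still so for the second after the job is handed in, with the robot touching nothing.
It also fails if it takes over 38 s, if anything falls off the work surface, if the arm or the gripper's body presses on something with over 40 N, if the wrist force passes 120 N, or if a joint passes its speed limit or range.

## Working session

There is one attempt and no reset: what is moved stays moved. The work goes in short steps, Python scripts to look and compute and a tool call to move; the robot and the scene stay as the last step left them, time stands still between calls to the robot, and variables do not carry over. Pictures are saved under pics/ and viewed, about 8 in all and at most 12, crops included, and the job is handed in when it is done.

Besides the shell and the picture viewer there is one more tool, called after "Emit:" as name(argument=value, ...) on one line, values as JSON. jog_arm: Moves the arm, as the interface text tells. Its arguments: {"type":"object","properties":{"increments":{"type":"array"},"force":{"type":"number"}},"required":["increments"]}

```bash
mkdir -p pics && python3 - <<'E'
from bench import manip
import cv2,numpy as np
s=manip.sense();print({k:np.round(v,2).tolist() for k,v in s.items()})
for n in("scene","top"):
    p,d=manip.capture(n);cv2.imwrite(f"pics/{n}0.png",p);np.save(f"pics/{n}0.npy",d)
    c=manip.camera_params(n);print(n,np.round(c["camera_matrix"],1).tolist(),np.round(c["pose"],3).tolist())
a=cv2.imread("pics/scene0.png");b=cv2.imread("pics/top0.png")
cv2.imwrite("pics/top0b.png",cv2.resize(b,(800,600)))
E
```

```text
{'t': 0.0, 'q': [-84.2, 30.28, 82.16, -0.0, 67.69, -10.23], 'qvel': [-0.02, -0.07, 0.05, 0.02, -0.08, 0.07], 'tau': [0.0, -44.0, -17.66, 0.06, 0.06, -0.0], 'position': [172.55, -599.94, 221.56], 'tool_rot': [[-0.0, 0.28, -0.96], [0.0, -0.96, -0.28], [-1.0, -0.0, -0.0]], 'ft_force': [-0.23, -0.35, -0.74], 'wrist_torque': [0.01, -0.03, -0.01], 'gripper_width': 87.04}
scene [[348.2, 0.0, 248.6], [0.0, 348.2, 193.3], [0.0, 0.0, 1.0]] [[-0.336, 0.749, -0.571, 1185.545], [0.942, 0.273, -0.196, 197.048], [0.009, -0.603, -0.797, 970.322], [0.0, 0.0, 0.0, 1.0]]
top [[364.2, 0.0, 251.8], [0.0, 364.2, 188.3], [0.0, 0.0, 1.0]] [[0.007, -0.987, 0.16, 411.29], [-1.0, -0.011, -0.026, 12.867], [0.027, -0.16, -0.987, 1133.599], [0.0, 0.0, 0.0, 1.0]]
```

View pics/scene0.png

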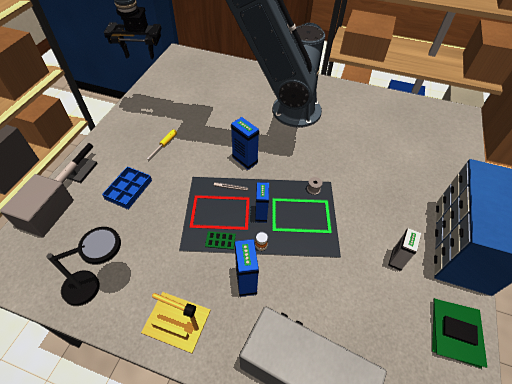

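View pics/top0.png

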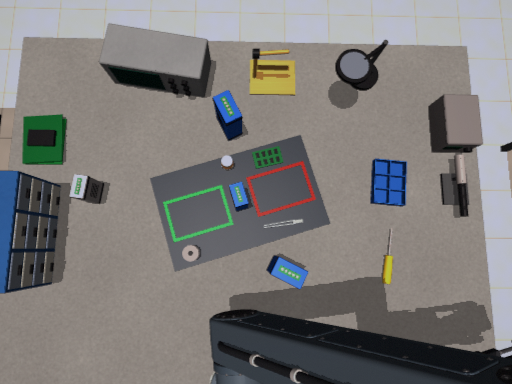

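Blue candidates in the top view are (238,195) on the mat between the bays, a larger one at (228,115) beyond the mat, and another larger one at (288,270) on the robot side. The description points to (238,195). The green bay is on the left at (198,213) and the red at (281,189). Next I'll measure and check my choice in a close crop.

```bash
cat > h.py <<'E'
from bench import manip
import cv2,numpy as np
def cloud(d,n,pose=None):
    c=manip.camera_params(n);K=c["camera_matrix"];T=np.array(c["pose"]) if pose is None else pose
    v,u=np.indices(d.shape);P=np.stack([(u-K[0][2])/K[0][0]*d,(v-K[1][2])/K[1][1]*d,d],-1)
    return P@T[:3,:3].T+T[:3,3]
def rect(xy):
    r=cv2.minAreaRect(xy.astype(np.float32));return [np.round(x,1) for x in (r[0],r[1],r[2])],np.round(cv2.boxPoints(r),1).tolist()
E
python3 - <<'E'
from h import *
p=cv2.imread("pics/top0.png");d=np.load("pics/top0.npy");W=cloud(d,"top")
h=cv2.cvtColor(p,cv2.COLOR_BGR2HSV);roi=np.zeros(d.shape,bool);roi[135:270,150:330]=1
hh,ss,vv=h[...,0],h[...,1],h[...,2]
g=roi&(hh>50)&(hh<75)&(ss>150)&(vv>150)&(W[...,2]<20);r=roi&((hh<8)|(hh>172))&(ss>150)&(vv>120)
for n,m in(("green",g),("red",r)):
    l,c=cv2.connectedComponents(m.astype(np.uint8));k=np.bincount(c[c>0]).argmax();m=c==k
    print(n,m.sum(),rect(W[m][:,:2]),"z",np.median(W[m][:,2]))
mm=roi&(W[...,2]>115)&(W[...,2]<150);mm[:,260:]=0
print("module top",mm.sum(),rect(W[mm][:,:2]),np.median(W[mm][:,2]))
for n,(u,v) in dict(m1=(228,100),m2=(288,270),jar=(227,162),spool=(191,253),board=(268,157),twz=(283,224)).items(): print(n,np.round(W[v,u]))
cv2.imwrite("pics/crop.png",cv2.resize(p[130:275,145:335],None,fx=4,fy=4,interpolation=cv2.INTER_CUBIC))
E
```

```text
green 440 ([array([517. , 150.9]), array([127.6, 187.6]), np.float64(17.2)], [[428.29998779296875, 221.60000610351562], [483.8999938964844, 42.400001525878906], [605.7999877929688, 80.30000305175781], [550.2000122070312, 259.5]]) z 2.818613007850331
red 544 ([array([570.9, -67.3]), array([175.1, 311.3]), np.float64(34.0)], [[411.29998779296875, 12.899999618530273], [585.2000122070312, -245.39999389648438], [730.4000244140625, -147.5], [556.5999755859375, 110.69999694824219]]) z 2.579263824861073
module top 327 ([array([557.7,  24.9]), array([65.1, 38.3]), np.float64(17.5)], [[520.9000244140625, 33.400001525878906], [532.4000244140625, -3.200000047683716], [594.5, 16.399999618530273], [583.0999755859375, 52.900001525878906]]) 131.43518707076112
m1 [816.  56. 170.]
m2 [ 354. -107.  173.]
jar [666.  60.  56.]
spool [394. 162.  39.]
board [696. -68.   6.]
twz [ 484. -115.   -0.]
```

View pics/crop.png

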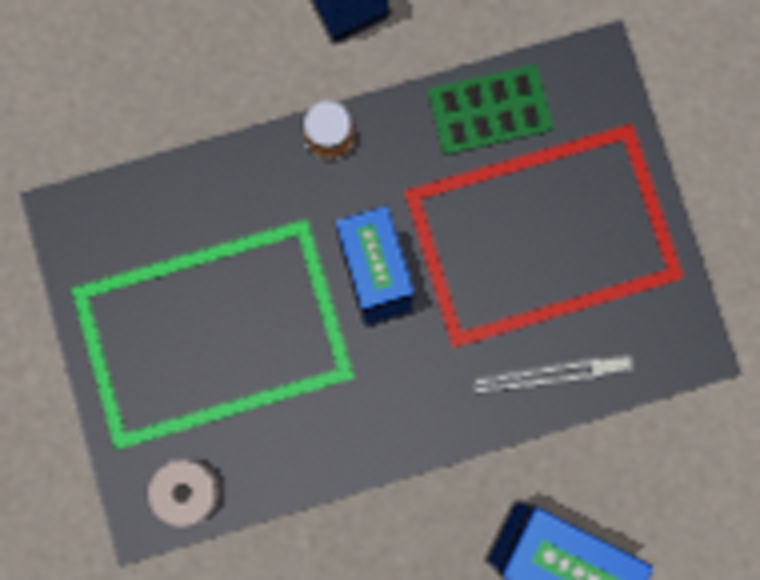

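The module at (238,195) is confirmed: its top face measures 65.1 x 38.3 mm at z = 131 (130 plus the 2 mm mat), and the other two blue ones are about 170 mm tall. In bay axes it stands 132 mm short of the green centre and 2 mm off the bay's line. First I'll shut the fingers and turn the tool by 91°, so that tool y runs along bay x and -z points towards green.

Emit:
jog_arm(increments=[[0,[0,0,0],[-7,0,0]],[0,[0,0,0],[-7,0,0]],[0,[0,0,0],[-7,0,0]],[0,[0,0,0],[-7,0,0]],[0,[0,0,0],[-7,0,0]],[0,[0,0,0],[-7,0,0]],[0,[0,0,0],[-7,0,0]],[0,[0,0,0],[-7,0,0]],[0,[0,0,0],[-7,0,0]],[0,[0,0,0],[-7,0,0]],[0,[0,0,0],[-7,0,0]],[0,[0,0,0],[-7,0,0]]])

```text
t: 1.1
position: [172.1, -594.6, 214.3]
tool_rot: [[-0.002, 0.978, 0.21], [0.018, 0.21, -0.978], [-1.0, 0.002, -0.018]]
ft_force: [0.6, 0.2, 0.2]
gripper_width: 15.2
```

Emit:
jog_arm(increments=[[0,[-0.1,0,0],[-5,0,0]],[0,[-0.1,2.6,-2.1],[0,0,0]],[0,[-0.1,2.6,-2.1],[0,0,0]],[0,[-0.1,2.6,-2.1],[0,0,0]],[0,[-0.1,2.6,-2.1],[0,0,0]],[0,[-0.1,2.6,-2.1],[0,0,0]],[0,[-0.1,2.6,-2.1],[0,0,0]],[0,[-0.1,2.6,-2.1],[0,0,0]],[0,[-0.1,2.6,-2.1],[0,0,0]],[0,[-0.1,2.6,-2.1],[0,0,0]],[0,[-0.1,2.6,-2.1],[0,0,0]],[0,[-0.1,2.6,-2.1],[0,0,0]]])

```text
t: 2.1
position: [377.7, -280.3, 225.9]
tool_rot: [[-0.005, 0.957, 0.29], [0.022, 0.29, -0.957], [-1.0, 0.001, -0.022]]
ft_force: [0.2, -0.1, -1.0]
gripper_width: 0.2
```

```bash
cat >> h.py <<'E'
A=np.array([[.9557,.2944],[-.2944,.9557]]);G=np.array([517.,150.9])
def st():
    s=manip.sense();R=np.array(s["tool_rot"]);p=np.array(s["position"])
    print("t",round(s["t"],2),"pos",p.round(1),"bay xy",(A@(p[:2]-G)).round(1),"yaw",np.degrees(np.arctan2(R[1,1],R[0,1])).round(1),"toolx",R[:,0].round(3),"F",np.round(s["ft_force"],1),"w",s["gripper_width"].__round__(1))
    return s,R,p
def goto(x,y,z):
    s,R,p=st();t=np.r_[A.T@[x,y]+G,z];print("tool shift cm to target",(R.T@(t-p)/10).round(2))
    B=np.array([[0,A[0,0],-A[1,0]],[0,A[0,1],-A[1,1]],[-1,0,0]]);print("rotvec deg",np.degrees(cv2.Rodrigues(R.T@B)[0].ravel()).round(2))
E
python3 -c "
from h import *
goto(1.6,-195,220)"
```

```text
t 2.1 pos [ 377.7 -280.3  225.9] bay xy [-260.1 -371. ] yaw 16.9 toolx [-0.005  0.022 -1.   ] F [ 0.2 -0.1 -1. ] w 0.2
tool shift cm to target [  1.02  26.09 -17.71]
rotvec deg [-0.27 -1.28 -0.08]
```

Emit:
jog_arm(increments=[[0,[0,2.6,-1.8],[0,-1,0]],[0,[0,2.6,-1.8],[0,0,0]],[0,[0,2.6,-1.8],[0,0,0]],[0,[0,2.6,-1.8],[0,0,0]],[0,[0,2.6,-1.8],[0,0,0]],[0,[0,2.6,-1.8],[0,0,0]],[0,[0,2.6,-1.8],[0,0,0]],[0,[0,2.6,-1.8],[0,0,0]],[0,[0,2.6,-1.8],[0,0,0]],[0,[0,1.6,-1.0],[0,0,0]],[0,[0,1.0,-0.5],[0,0,0]],[0,[0,0,0],[0,0,0]]])

```text
t: 3.1
position: [582.8, -13.1, 224.3]
tool_rot: [[-0.005, 0.955, 0.297], [0.009, 0.297, -0.955], [-1.0, -0.002, -0.01]]
ft_force: [0.8, -0.3, 0.1]
gripper_width: 0.6
```

```bash
python3 -c "
from h import *
goto(1.6,-185,118)"
```

```text
t 3.1 pos [582.8 -13.1 224.3] bay xy [  14.6 -176.2] yaw 17.3 toolx [-0.005  0.009 -1.   ] F [ 0.8 -0.3  0.1] w 0.6
tool shift cm to target [10.63 -1.28  0.98]
rotvec deg [ 0.18 -0.56  0.1 ]
```

Emit:
jog_arm(increments=[[0,[0,-0.7,0.6],[0,-0.5,0]],[0,[0,-0.6,0.5],[0,0,0]],[0,[2,0,0],[0,0,0]],[0,[2,0,0],[0,0,0]],[0,[2,0,0],[0,0,0]],[0,[2,0,0],[0,0,0]],[0,[1.5,0,0],[0,0,0]],[0,[0.6,0,0],[0,0,0]],[0,[0,0,0],[0,0,0]],[0,[0,0,0],[0,0,0]]])

```text
t: 3.93
position: [562.0, -44.9, 121.6]
tool_rot: [[-0.008, 0.959, 0.284], [-0.006, 0.284, -0.959], [-1.0, -0.009, 0.003]]
ft_force: [1.2, -0.4, 0.4]
gripper_width: 0.5
```

```bash
python3 -c "
from h import *
goto(1.6,-160,118)
p,d=manip.capture('top');W=cloud(d,'top');cv2.imwrite('pics/t1.png',cv2.resize(p[130:275,145:335],None,fx=4,fy=4))"
```

```text
t 3.93 pos [562.  -44.9 121.6] bay xy [ -14.6 -200.4] yaw 16.5 toolx [-0.008 -0.006 -1.   ] F [ 1.2 -0.4  0.4] w 0.5
tool shift cm to target [ 0.33  1.58 -4.06]
rotvec deg [-0.64  0.19  0.54]
```

View pics/t1.png

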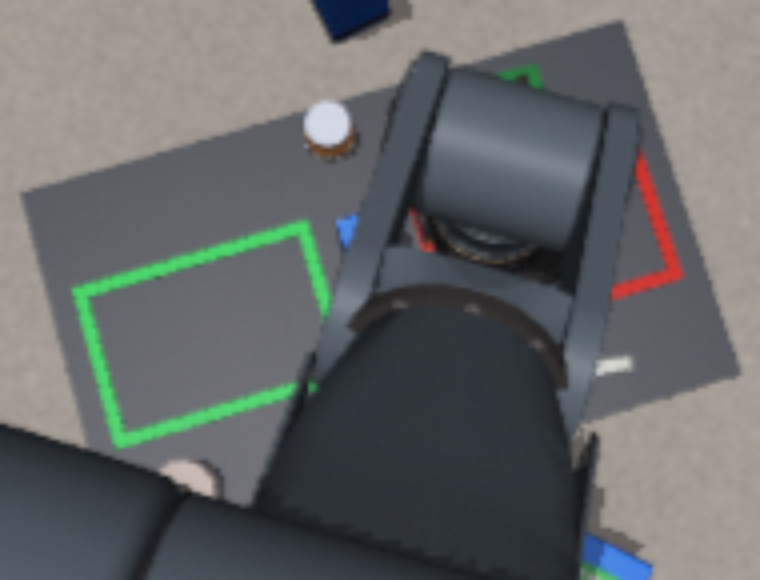

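The top camera is blocked by the wrist and forearm; only a corner of the module shows, at crop (348,230). The tool is short of the face as planned. I'll centre it and creep up to the face.

Emit:
jog_arm(increments=[[0,[0.1,0.8,-0.5],[-0.6,0,0]],[0,[0.1,0.6,-0.5],[0,0,0]],[0,[0,0.2,-0.5],[0,0,0]],[0,[0,0,-0.5],[0,0,0]],[0,[0,0,-0.3],[0,0,0]],[0,[0,0,-0.2],[0,0,0]],[0,[0,0,0],[0,0,0]],[0,[0,0,0],[0,0,0]]])

```text
t: 4.65
position: [574.0, -12.9, 124.1]
tool_rot: [[0.002, 0.955, 0.297], [-0.008, 0.297, -0.955], [-1.0, -0.001, 0.008]]
ft_force: [0.2, -0.6, 0.3]
gripper_width: 0.5
```

```bash
python3 -c "
from h import *
goto(1.6,-160,118)
p,d=manip.capture('scene');cv2.imwrite('pics/s1.png',cv2.resize(p[100:270,160:360],None,fx=4,fy=3.5))"
```

```text
t 4.65 pos [574.  -12.9 124.1] bay xy [   6.2 -173.3] yaw 17.3 toolx [ 0.002 -0.008 -1.   ] F [ 0.2 -0.6  0.3] w 0.5
tool shift cm to target [ 0.6  -0.46 -1.34]
rotvec deg [0.16 0.47 0.05]
```

View pics/s1.png

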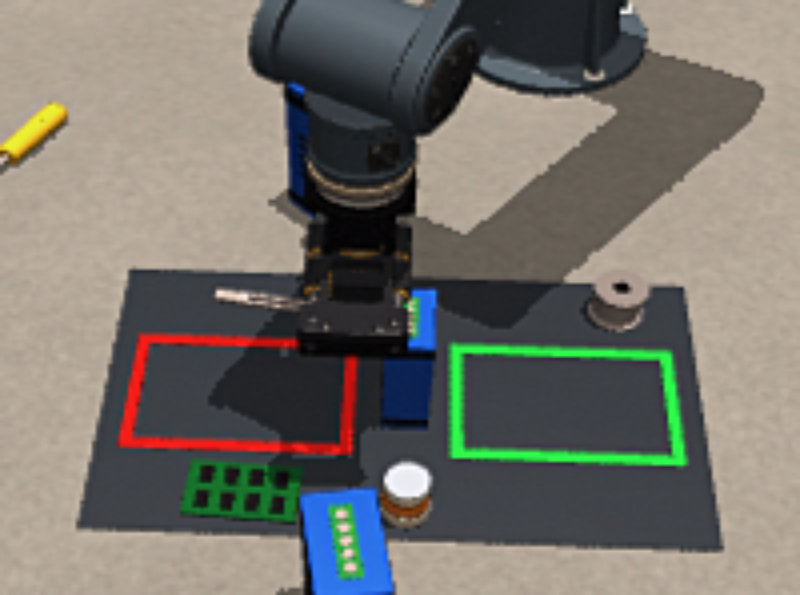

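The side view shows the fingers on the red side of the module's broad face, clear of the jar at (407,490) and everything else. The module stands upright at (410,360). Now the slow tipping push.

Emit:
jog_arm(increments=[[0,[0.3,-0.2,-0.3],[0,0,0]],[0,[0.2,-0.2,-0.4],[0,0,0]],[0,[0,0,-0.4],[0,0,0]],[0,[0,0,-0.4],[0,0,0]],[0,[0,0,-0.4],[0,0,0]],[0,[0,0,-0.4],[0,0,0]],[0,[0,0,-0.4],[0,0,0]],[0,[0,0,-0.4],[0,0,0]]])

```text
t: 5.37
position: [559.9, 16.5, 118.2]
tool_rot: [[0.002, 0.955, 0.295], [-0.009, 0.295, -0.955], [-1.0, -0.001, 0.009]]
ft_force: [-0.7, -1.1, -0.1]
gripper_width: 0.3
```

```bash
python3 -c "
from h import *
st()"
```

```text
t 5.37 pos [559.9  16.5 118.2] bay xy [   1.4 -141.1] yaw 17.2 toolx [ 0.002 -0.009 -1.   ] F [-0.7 -1.1 -0.1] w 0.3
```

Emit:
jog_arm(increments=[[0,[0,0,-0.4],[0,0,0]],[0,[0,0,-0.4],[0,0,0]],[0,[0,0,-0.4],[0,0,0]],[0,[0,0,-0.4],[0,0,0]],[0,[0,0,-0.3],[0,0,0]],[0,[0,0,-0.2],[0,0,0]],[0,[0,0,0],[0,0,0]],[0,[0,0,0],[0,0,0]],[0,[0,0,0],[0,0,0]],[0,[0,0,0],[0,0,0]]])

```text
t: 6.2
position: [552.1, 40.5, 117.9]
tool_rot: [[0.001, 0.955, 0.296], [-0.008, 0.296, -0.955], [-1.0, -0.002, 0.008]]
ft_force: [-0.3, -0.3, 0.1]
gripper_width: 0.4
```

```bash
python3 -c "
from h import *
st()
p,d=manip.capture('scene');np.save('pics/s2.npy',d);cv2.imwrite('pics/s2.png',cv2.resize(p[100:270,160:360],None,fx=4,fy=3.5))"
```

```text
t 6.2 pos [552.1  40.5 117.9] bay xy [   1.1 -115.8] yaw 17.2 toolx [ 0.001 -0.008 -1.   ] F [-0.3 -0.3  0.1] w 0.4
```

View pics/s2.png

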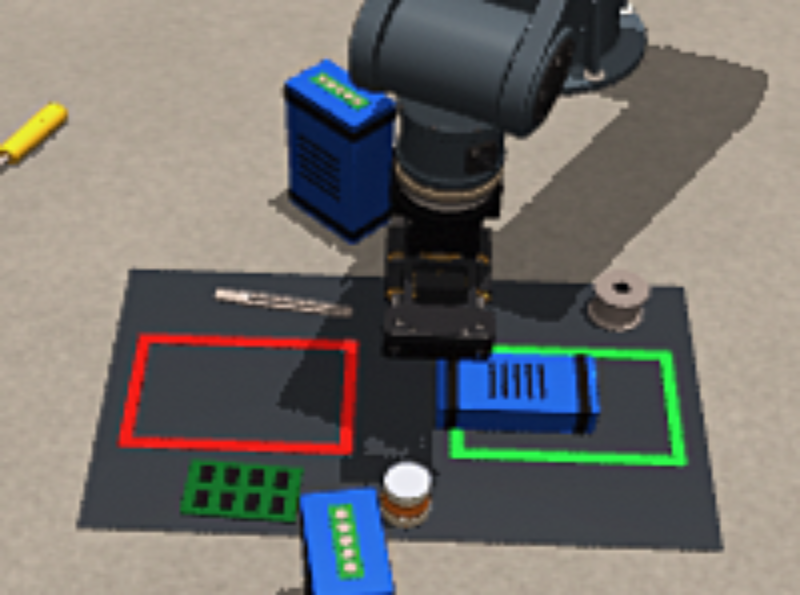

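It has fallen flat towards green, lying from about (440,395) to (598,395), with its foot end just short of the tape. I'll measure where it lies and work out the descent behind the foot end.

```bash
cat >> h.py <<'E'
def lying(n):
    p,d=manip.capture(n);W=cloud(d,n);h=cv2.cvtColor(p,cv2.COLOR_BGR2HSV);q=(W[...,:2]-G)@A.T
    m=(W[...,2]>33)&(W[...,2]<47)&(abs(q[...,0])<70)&(abs(q[...,1]+30)<130)&(W[...,2]<48)
    l,c=cv2.connectedComponents(m.astype(np.uint8));m=c==np.bincount(c[c>0]).argmax()
    r=cv2.minAreaRect(q[m].astype(np.float32));print(n,m.sum(),"z",np.median(W[m][:,2]).round(1),"centre",np.round(r[0],1),"size",np.round(r[1],1),"ang",round(r[2],1),"corners",cv2.boxPoints(r).round(0).tolist());return p
E
python3 -c "
from h import *
lying('scene')
goto(0,-155,118)"
```

```text
scene 661 z 38.1 centre [  4.4 -41.8] size [ 66.7 130. ] ang 1.1 corners [[-30.0, 22.0], [-28.0, -107.0], [39.0, -106.0], [36.0, 24.0]]
t 6.3 pos [552.1  40.5 117.8] bay xy [   1.1 -115.9] yaw 17.2 toolx [ 0.001 -0.008 -1.   ] F [-0.3  0.1  1.2] w 0.7
tool shift cm to target [ 0.02 -0.11  3.91]
rotvec deg [0.12 0.46 0.1 ]
```

Emit:
jog_arm(increments=[[0,[0,0.1,1.0],[0,0.4,0]],[0,[0,0.1,1.2],[0,0,0]],[0,[0,0,1.0],[0,0,0]],[0,[0,0,0.3],[0,0,0]],[0,[1.5,0,0],[0,0,0]],[0,[2,0,0],[0,0,0]],[0,[2,0,0],[0,0,0]],[0,[1.8,0,0],[0,0,0]],[0,[1.2,0,0],[0,0,0]],[0,[0.5,0,0],[0,0,0]],[0,[0,0,0],[0,0,0]],[0,[0,0,0],[0,0,0]]])

```text
t: 7.3
position: [571.8, -4.6, 25.9]
tool_rot: [[0.007, 0.958, 0.288], [-0.003, 0.288, -0.958], [-1.0, 0.006, 0.005]]
ft_force: [-0.4, -0.1, 0.6]
gripper_width: 0.5
```

```bash
python3 -c "
from h import *
goto(4,-120,19)"
```

```text
t 7.3 pos [571.8  -4.6  25.9] bay xy [   6.6 -164.8] yaw 16.7 toolx [ 0.007 -0.003 -1.   ] F [-0.4 -0.1  0.6] w 0.5
tool shift cm to target [ 0.67 -0.29 -4.48]
rotvec deg [-0.39  0.29 -0.35]
```

Emit:
jog_arm(increments=[[0,[0.3,-0.2,-0.8],[-0.4,0.2,-0.3]],[0,[0.3,-0.1,-0.8],[0,0,0]],[0,[0,0,-0.8],[0,0,0]],[0,[0,0,-0.8],[0,0,0]],[0,[0,0,-0.5],[0,0,0]],[0,[0,0,-0.4],[0,0,0]],[0,[0,0,-0.4],[0,0,0]],[0,[0,0,-0.4],[0,0,0]],[0,[0,0,-0.4],[0,0,0]],[0,[0,0,-0.4],[0,0,0]],[0,[0,0,-0.3],[0,0,0]],[0,[0,0,0],[0,0,0]]])

```text
t: 8.3
position: [552.4, 57.4, 23.2]
tool_rot: [[0.01, 0.955, 0.298], [-0.004, 0.298, -0.955], [-1.0, 0.008, 0.007]]
ft_force: [-0.5, -0.8, -0.3]
gripper_width: 0.7
```

```bash
python3 -c "
from h import *
lying('scene')
goto(4,-74,19)"
```

```text
scene 496 z 38.0 centre [ 4.8 -8.7] size [66.1 98.6] ang 0.0 corners [[-28.0, 41.0], [-28.0, -58.0], [38.0, -58.0], [38.0, 41.0]]
t 8.35 pos [552.4  57.3  23.1] bay xy [  6.2 -99.9] yaw 17.3 toolx [ 0.01  -0.004 -1.   ] F [-0.3  0.1  0.9] w 0.1
tool shift cm to target [ 0.4  -0.22 -2.59]
rotvec deg [ 0.19  0.36 -0.46]
```

The far end is now at +41 (the foot end is hidden by the gripper), so about 24 mm is left.

Emit:
jog_arm(increments=[[0,[0,-0.1,-0.4],[0,0,0]],[0,[0,0,-0.4],[0,0,0]],[0,[0,0,-0.4],[0,0,0]],[0,[0,0,-0.4],[0,0,0]],[0,[0,0,-0.3],[0,0,0]],[0,[0,0,-0.3],[0,0,0]],[0,[0,0,-0.1],[0,0,0]],[0,[0,0,0],[0,0,0]]])

```text
t: 9.02
position: [545.1, 80.0, 23.2]
tool_rot: [[0.012, 0.955, 0.297], [-0.005, 0.297, -0.955], [-1.0, 0.01, 0.008]]
ft_force: [0.6, -2.6, -1.0]
gripper_width: 0.5
```

```bash
python3 -c "
from h import *
lying('scene')
goto(4,-74,19)"
```

```text
scene 483 z 38.1 centre [ 4.2 16.5] size [67.9 96.7] ang 0.1 corners [[-30.0, 65.0], [-30.0, -32.0], [38.0, -32.0], [38.0, 65.0]]
t 9.07 pos [545.   80.   23.2] bay xy [  5.9 -76. ] yaw 17.3 toolx [ 0.012 -0.005 -1.   ] F [ 0.1 -0.2  0.3] w 0.1
tool shift cm to target [ 0.42 -0.19 -0.21]
rotvec deg [ 0.14  0.45 -0.56]
```

The far end is at +65, so it is centred. Now I'll back off, rise and swing clear for a final check.

Emit:
jog_arm(increments=[[0,[0,0,1],[0,0,0]],[0,[0,0,1.5],[0,0,0]],[0,[0,0,1],[0,0,0]],[0,[-2,0,0],[0,0,0]],[0,[-2.5,0,0],[0,0,0]],[0,[-2.5,0,0],[0,0,0]],[0,[-2.5,0,0],[0,0,0]],[0,[-2.5,0,0],[0,0,0]],[0,[-2.5,0,0],[0,0,0]],[0,[-2.5,0,0],[0,0,0]],[0,[-2.5,0,0],[0,0,0]],[0,[0,0,0],[0,0,0]]])

```text
t: 10.07
position: [552.1, 39.7, 224.5]
tool_rot: [[-0.001, 0.958, 0.288], [0.001, 0.288, -0.958], [-1.0, -0.001, -0.002]]
ft_force: [0.6, -0.3, 0.6]
gripper_width: 0.7
```

Emit:
jog_arm(increments=[[0,[0,0,3],[0,0,0]],[0,[0,0,3],[0,0,0]],[0,[0,0,3],[0,0,0]],[0,[0,0,3],[0,0,0]],[0,[0,0,3],[0,0,0]],[0,[0,0,3],[0,0,0]],[0,[0,0,3],[0,0,0]],[0,[0,0,3],[0,0,0]],[0,[0,0,2],[0,0,0]],[0,[0,0,1],[0,0,0]],[0,[0,0,0],[0,0,0]],[0,[0,0,0],[0,0,0]]])

```text
t: 11.07
position: [626.3, -233.8, 216.6]
tool_rot: [[-0.01, 0.959, 0.283], [0.012, 0.284, -0.959], [-1.0, -0.006, -0.015]]
ft_force: [-0.3, 0.1, 0.5]
gripper_width: 0.3
```

```bash
python3 -c "
from h import *
st();lying('scene');p=lying('top')
W=cloud(manip.capture('top')[1],'top')
for n,(u,v) in dict(jar=(227,162),spool=(191,253),board=(268,157)).items(): print(n,np.round(W[v,u]))
cv2.imwrite('pics/end_top.png',p);q=manip.capture('scene')[0];cv2.imwrite('pics/end.png',np.vstack([cv2.resize(p[130:275,145:335],(480,290)),cv2.resize(q[100:270,160:360],(480,310))]))"
```

```text
t 11.07 pos [ 626.3 -233.8  216.6] bay xy [  -8.8 -399.9] yaw 16.5 toolx [-0.01   0.012 -1.   ] F [-0.3  0.1  0.5] w 0.3
scene 692 z 38.1 centre [ 5.2 -0. ] size [128.9  70.5] ang 89.3 corners [[-31.0, -64.0], [40.0, -65.0], [41.0, 64.0], [-29.0, 65.0]]
top 741 z 39.5 centre [ 2.4 -0.7] size [ 65.3 129.6] ang 0.4 corners [[-31.0, 64.0], [-30.0, -66.0], [35.0, -65.0], [35.0, 64.0]]
jar [666.  60.  58.]
spool [406.  57. 810.]
board [697. -68.   4.]
```

View pics/end.png

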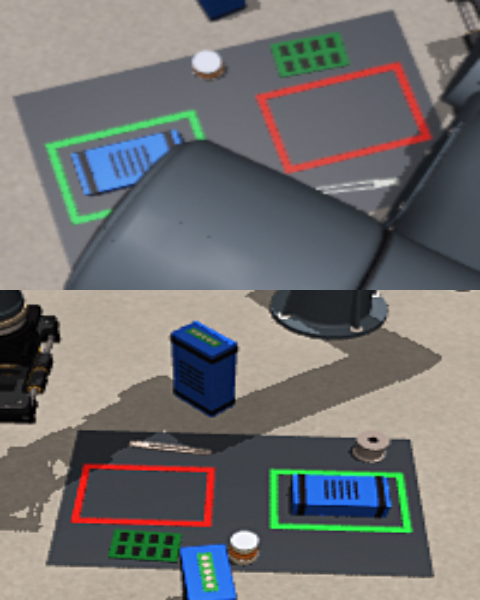

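The module lies flat on its broad face, central inside the green tape at (340,495) in the lower view. The red bay is empty and the bystanders are where they were. Handing in.

```bash
python3 -c "
from bench import manip
print(manip.finish_job())"
```

```text
the job is handed in; nothing more can be done
None
```

The blue module now lies flat on its broad face inside the green bay, and the job is handed in at about 11 s. I tipped it with one slow push of the shut fingertips at about 118 mm height, then pushed its foot end along the mat by about 42 mm. The wrist force stayed below 3 N in every reading I took.

- **Position:** the top camera puts the module's centre at (2, -1) mm from the bay centre and 0.4° off square. That leaves about 20 mm to the inner edge of the tape on every side. Its top face is 38–40 mm high, as it should be lying flat.
- **Disagreement:** the scene camera gave a centre of (5, 0) mm and a width of 70 instead of 65 mm. Its mask probably took in some of the side face; by that reading it is still inside the tape.
- **Surroundings:** the red bay is empty and the jar and board measure as they did at the start. In the last picture the tweezers and spool look unmoved. The arm hid the spool from the top camera, so I could not measure it again. The screwdriver, parts tray and grey module were out of the last cropped picture and I did not check them again; the arm never went near them.

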